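# Tuck the front cover of a staining tray under its hinged rear cover and hold it pressed

### The arm

A 6-joint arm with a two-finger parallel gripper is mounted at the origin on a cart in front of the work surface, level with it; the furniture and walls round the work are solid. World frame = base frame: x ahead of the robot, y to its left, z up, the work surface at z = 0. Lengths are in mm, angles in degrees, forces in N, time in s.
With the tool pointing down it reaches from about 275 to 725 mm from the base axis. Payload 5.6 kg.
Tool frame: the origin (TCP) lies on the mounting face of the last link; the fingertips stand 173 mm ahead of it and the grasp point (between the pads) lies 155 mm ahead of it; y points along the fingers, z is the direction in which the jaws open and shut, and the axes are right-handed (so a half turn about y gives the same grasp; the last joint's range is limited). The gripper opens to 85 mm and grips with 20 to 120 N. Pads are 22 mm wide; open, the fingers measure 114 mm over their backs; the gripper's body (76 mm by 85 mm) begins 54 mm behind the grasp point. The pads swing forward as they close: fully open they stand 13 mm farther back than shut.
Start: joints at [93.025, 14.616, 6.199, 0, -81.583, -16.306], TCP at [126.324, 535.29, 404.683] pointing down, gripper open.
Joint ranges: [-168.99, 168.99], [-69.2, 112.95], [-62.41, 85.93], [-164.36, 98.24], [-168.68, -3.75], [-174.98, 174.98]. Speed limits (degrees/s): [147.25, 147.25, 180, 180, 180, 180].

### API

Orientations are given as [roll, pitch, yaw] about the fixed x, y, z axes, in that order (R = Rz(yaw) Ry(pitch) Rx(roll)).
In Python, from rig import sense, camera, ctrl gives the robot as it stands.
- The arm moves only by the tool servo_tool, never from a script. Its argument "deltas" is one flat list of numbers, 7 for each row, row after row: the turn, a rotation vector about the world's x, y, z in units of 6 degrees (1.0 is 6 degrees), then the shift along the world's x, y, z in m, then the closure in counts, from 0 (fully open) to 255 (shut). In form: [wx, wy, wz, tx, ty, tz, claw, wx, wy, wz, tx, ty, tz, claw, ...]. A call has 1 to 10 rows; each row is the pose to reach, as a shift and turn from the pose measured when the call began; what a row does not reach only later rows make up. A row lasts 1/8 s, in which the tool goes at most 62.5 mm and 10.7 degrees, less where a joint would pass 70% of its speed; a pose out of reach is approached as far as the arm can. A call with a gripper value outside its range is refused whole. The fingers move at their own pace and stop on an object; "grip_force" is the grip in N (left out, the last holds). Time passes only in rows, so rows that repeat a pose let the fingers close. It gives the time, the measured TCP pose, the force and the opening at its end, in the units of the state.
- sense(): the state, without advancing time (a new reading comes with each control period).
- camera(name): name is "side" or "top" or "wrist"; returns a dict with "image" (384x512x3 uint8, red, green, blue), "depth" (384x512 float32, mm along the optical axis (not along the pixel's ray), 0 where there is no reading), "K" (3x3 intrinsics, pixels), "xyz" and "orientation" of the camera in the world. Camera axes: x right, y down, z forward; pixel columns grow to the right and rows downward; lengths in mm; the calibration is good to about 2 mm. A picture is of the moment at which its call begins.
- ctrl.finish_job(): hands the job in, once; it reports no verdict.
The state is a dict: "clock": time; "q": joint angles; "qvel": joint speeds; "joint_efforts": joint torques, N m; "position": TCP position; "tcp_rot": TCP orientation; "ft_force": force on the tool from outside, world axes, zero at the start; "moment": the same for the moment, N m; "grip_width": opening from 0.0 (shut) to 1.0 (fully open).
Only numpy, scipy, OpenCV 4.12 (cv2) and the standard library are available. Lean on these libraries where they do the work, as an engineer would, in place of code of your own. Each camera call takes 0.05 s, during which the arm holds its last target.

### The job

Close the slide-staining tray: pick up the loose front cover by its rib handle, slide its far edge in under the overlapping lip of the hinged rear cover, squarely and fully home against the stop, without lifting the rear cover. Then press the front cover down flat on the tray's rim to seat it, and finish while still holding it pressed there with the fingers; do not let go. Leave the other things on the bench alone.

Things in the scene. Friction and masses are not known exactly. Their poses are not given: they have to be found in the camera images.
- tray: Grey open tray 160 (x) x 150 (y) mm, fixed, left or right of the middle. Origin: centre of its underside; x from its open front (near the robot) to the rear hinge, z up. Front rim 32 mm high, walls 12 mm thick, on which the front cover lies; from x = +12 mm back the rim is 40 mm high, this step across the tray being the stop. Home: front cover's origin at x -33, y 0, z 32 mm here, same axes.
- rim: The two side walls and the front wall of the tray, 12 mm thick, tops 32 mm above the worktop: the front cover is pressed down on them. Same origin and axes as the tray; fixed to it.
- rear_cover (a joint): Angle (rad) of the tray's hinged rear cover: 0 = lying shut, grows as its lip is lifted. Light plain metal plate (70 g, 88 x 146 x 3 mm) that only its weight keeps down, hinged along the tray's rear edge at tray x = +78 mm, reaching forward to the lip at x = -10 mm. 0.05 rad is 4.4 mm of lift at the lip.
- lip (a point): Middle of the lower front edge of the shut rear cover (fixed to the tray, tray frame x = -10, y = 0, z = 40 mm). Beneath it is an 8 mm slot above the rim, 22 mm deep from the lip to the stop.
- stop_face (a point): Middle of the foot of the stop's front face, at rim height (tray frame x = +12, y = 0, z = 32 mm).
- front_cover: Loose flat metal plate, 90 (x) x 146 (y) x 4 mm, 150 g, lying flat on the worktop with its handle up. Origin: centre of its underside; z up; x points to the edge that goes under the lip (the edge farther from the handle).
- lead_edge (a point): Middle of the lower edge of the front cover that goes under the lip (front cover frame x = +45, y = 0, z = 0 mm).
- handle (a point): Middle of the top of the front cover's black rib handle (front cover frame x = -18, y = 0, z = 34 mm). The rib is 14 mm thick (x), 70 mm long (y) and stands 30 mm above the plate's top; grip it across x.
- notebook: Bystander: blue bound notebook 205 x 149 x 16 mm; origin under its centre.
- beaker: Bystander: clear beaker, 56 mm wide, 65 mm high; origin under its centre.
- marker: Bystander: marker pen 130 mm long, 13 mm thick; origin under its centre.
- usb_stick: Bystander: small memory stick 53 x 18 x 9 mm; origin under its centre.
Things that resemble listed ones, but are neither listed nor needed, are in the scene too. Leave any orange look-alike of the front_cover alone.

How it is judged (in metres and radians):
On the way, in this order (a step that is already met when the one before it is completed fails the run):
1. the front cover has been picked up off the worktop (height (world z) of front_cover above 0.02 m), for 0.2 s.
2. its far edge is under the lip of the rear cover (x of lead_edge in the frame of tray above -0.005 m and z of lead_edge in the frame of tray between 0.029 and 0.037 m), for 0.2 s.
At the end, for the whole second after the job is handed in: Front cover flat on the rim (within 2.5 mm, 0.03 rad), far edge within 8 mm of the stop, within 8 mm sideways, square within 0.07 rad; rear cover down (under 0.03 rad); fingers press it with over 3 N and it bears on the rim with over 4 N (weight alone 1 to 2 N), at rest (x of lead_edge in the frame of tray between 0.004 and 0.016 m and y of lead_edge in the frame of tray between -0.008 and 0.008 m and z of lead_edge in the frame of tray between 0.029 and 0.0345 m and z of front_cover in the frame of tray between 0.029 and 0.0345 m and angle between the x axis of front_cover and the x axis of tray, either way round below 0.07 rad and angle between front_cover's own z axis and vertical below 0.03 rad and value of joint rear_cover below 0.03 rad and contact force between front_cover and rim above 4 N and contact force between the fingers and front_cover above 3 N and linear speed of front_cover below 0.02 m/s); the arm keeps its last pose, push and grip.
It fails at once if the rear cover is lifted by more than about 4 mm at its lip (0.05 rad) (value of joint rear_cover above 0.05 rad).
It fails at once if the notebook is moved by more than 3 cm (distance of notebook from where it was at the start of the episode above 0.03 m).
It fails at once if the beaker is moved by more than 3 cm (distance of beaker from where it was at the start of the episode above 0.03 m).
It fails at once if the marker is moved by more than 3 cm (distance of marker from where it was at the start of the episode above 0.03 m).
It fails at once if the usb_stick is moved by more than 3 cm (distance of usb_stick from where it was at the start of the episode above 0.03 m).
It also fails if it takes over 38 s, if anything falls off the work surface, if the arm or the gripper's body presses on something with over 40 N, if the wrist force passes 120 N, or if a joint passes its speed limit or range.

## Working session

There is one attempt and no reset: what is moved stays moved. The work goes in short steps, Python scripts to look and compute and a tool call to move; the robot and the scene stay as the last step left them, time stands still between calls to the robot, and variables do not carry over. Pictures are saved under pics/ and viewed, and the job is handed in when it is done.

Besides the shell and the picture viewer there is one more tool, called after "Emit:" as name(argument=value, ...) on one line, values as JSON. servo_tool: Moves the arm, as the interface text tells. Its arguments: {"type":"object","properties":{"deltas":{"type":"array","items":{"type":"number"}},"grip_force":{"type":"number"}},"required":["deltas"]}

```bash
mkdir -p pics; ls; python3 - <<'E'
from rig import sense,camera,ctrl
import cv2,numpy as np,pickle
s=sense(); print(s)
for n in ("top","side","wrist"):
    c=camera(n); pickle.dump(c,open(f"{n}0.pkl","wb"))
    cv2.imwrite(f"pics/{n}0.png",cv2.cvtColor(c["image"],cv2.COLOR_RGB2BGR)); print(n,c["K"].tolist(),c["xyz"],c["orientation"])
E
```

```text
pics
{'clock': 0.0, 'q': array([ 9.30244940e+01,  1.46534328e+01,  6.13056329e+00, -2.85200250e-02,
       -8.15827736e+01, -1.63044602e+01]), 'qvel': array([-0.11886428, -0.07886205, -0.04830229, -0.0851611 ,  0.08907155,
        0.08759845]), 'joint_efforts': array([ 6.27135087e-04, -3.86632347e+01,  2.37937349e+01,  5.36497727e+00,
       -6.21212399e-03, -1.30263936e-05]), 'position': array([126.24721091, 535.14351786, 403.78765117]), 'tcp_rot': array([-8.98906862e+01,  2.58790627e-03,  1.66715836e+02]), 'ft_force': array([-0.09834864,  0.25661231, -0.87797022]), 'moment': array([ 0.00632042, -0.00283424,  0.0212953 ]), 'grip_width': 1.0019047107923569}
top [[353.9336469734978, 0.0, 248.08965579561595], [0.0, 353.9336469734978, 193.7672983701724], [0.0, 0.0, 1.0]] [ 360.87301384  -82.31163993 1680.83768172] [-172.57527939   -0.67757468  -88.56989292]
side [[372.00126501671036, 0.0, 257.7650813310703], [0.0, 372.00126501671036, 190.9214981150866], [0.0, 0.0, 1.0]] [ -204.73806642 -1179.19054385   721.45155091] [-115.96730569    0.79553046  -36.13423529]
wrist [[344.64859441670023, 0.0, 256.81761070948903], [0.0, 344.64859441670023, 194.47093170838272], [0.0, 0.0, 1.0]] [200.1697304  518.00009008 372.81059627] [ 1.62644588e+02 -1.04250599e-01 -1.03341285e+02]
```

View pics/top0.png

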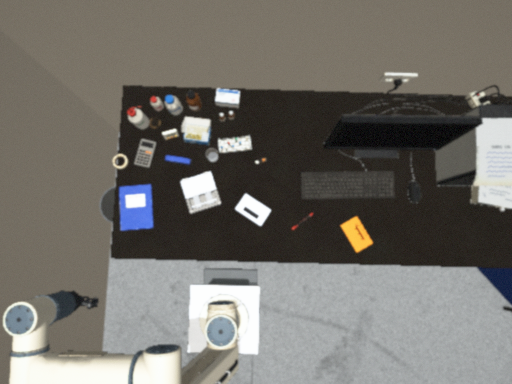

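View pics/side0.png

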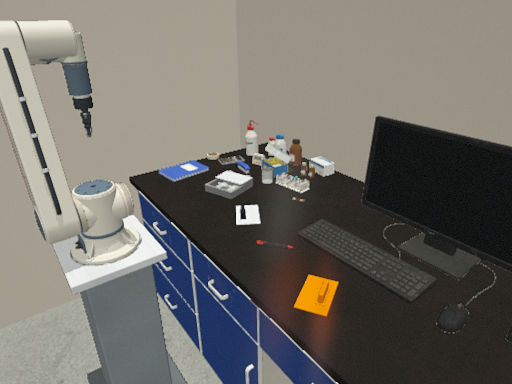

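View pics/wrist0.png

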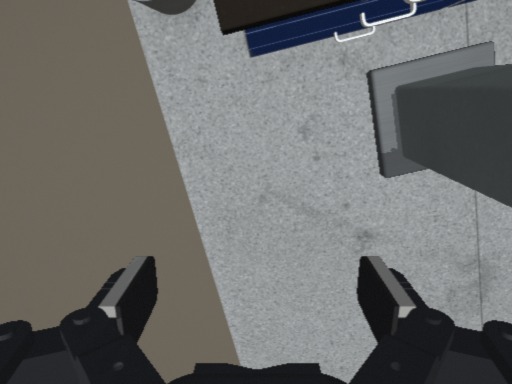

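Candidates for the front cover, as top-image pixels: the white plate with a black rib at (253,209), the orange look-alike at (357,234), and the tray's own white rear cover at (199,184). I choose the white plate with the black rib and will check it in a crop.

```bash
cat > h.py <<'E'
import numpy as np,cv2
from scipy.spatial.transform import Rotation as R
def pose(c): return R.from_euler('xyz',c["orientation"],degrees=True).as_matrix(),np.array(c["xyz"])
def toplane(c,uv,z):
    M,t=pose(c); uv=np.atleast_2d(uv).astype(float)
    d=np.c_[uv,np.ones(len(uv))]@np.linalg.inv(c["K"]).T@M.T
    return t+d*((z-t[2])/d[:,2])[:,None]
def cloud(c):
    M,t=pose(c);D=c["depth"];v,u=np.indices(D.shape)
    p=np.stack([u,v,np.ones_like(u)],-1)@np.linalg.inv(c["K"]).T*D[...,None]
    return p@M.T+t
def proj(c,P):
    M,t=pose(c); q=(np.atleast_2d(P)-t)@M@c["K"].T; return q[:,:2]/q[:,2:]
def save(c,fn,x0,y0,x1,y1,k):
    im=cv2.cvtColor(c["image"],cv2.COLOR_RGB2BGR)[y0:y1,x0:x1]
    cv2.imwrite(fn,cv2.resize(im,None,fx=k,fy=k,interpolation=cv2.INTER_CUBIC))
E
python3 - <<'E'
from h import *; import pickle
c=pickle.load(open("top0.pkl","rb")); save(c,"pics/topcrop.png",110,150,290,270,4.4)
s=pickle.load(open("side0.pkl","rb")); save(s,"pics/sidecrop.png",140,140,310,250,4.6)
for n,cc in(("top",c),("side",s)):
    im=cc["image"].astype(int); w=((im.min(2)>170)&(im.max(2)-im.min(2)<40)).astype(np.uint8)
    P=cloud(cc)
    for ct in cv2.findContours(w,cv2.RETR_EXTERNAL,cv2.CHAIN_APPROX_NONE)[0]:
        if cv2.contourArea(ct)>120:
            r=cv2.minAreaRect(ct); m=np.zeros_like(w); cv2.drawContours(m,[ct],-1,1,-1)
            print(n,np.round(r[0]),np.round(r[1]),np.round(r[2]),"med",np.round(np.median(P[m>0],0)))
print(toplane(c,[(253,209),(200,192)],0).round())
E
```

```text
top [ 70. 369.] [ 28. 120.] 90.0 med [ -4. 389. 660.]
top [155. 368.] [31. 44.] 90.0 med [ 17. 136. 696.]
top [ 22. 327.] [51. 35.] 72.0 med [107. 527. 653.]
top [296. 289.] [16. 37.] 53.0 med [  34. -434. -800.]
top [230. 314.] [95. 85.] 1.0 med [ 18. -29.   3.]
top [253. 209.] [31. 19.] 34.0 med [ 506. -121.    6.]
top [135. 200.] [13. 18.] 90.0 med [533. 434.  17.]
top [200. 191.] [34. 33.] 73.0 med [581. 129.  39.]
top [234. 144.] [13. 32.] 84.0 med [819. -23.  12.]
top [492. 164.] [91. 37.] 90.0 med [  682. -1059.   357.]
top [195. 128.] [27. 22.] 7.0 med [865. 147. 110.]
top [227.  96.] [24. 13.] 9.0 med [1038.   17.   56.]
side [110. 250.] [ 51. 103.] 70.0 med [-26. -85.   2.]
side [248. 214.] [19. 24.] 90.0 med [ 500. -137.    5.]
side [101. 198.] [29. 57.] 79.0 med [ 12. -47. 200.]
side [233. 177.] [35. 11.] 13.0 med [606. 132.  44.]
side [280. 149.] [26. 18.] 34.0 med [870. 168. 101.]
side [ 28. 124.] [213.  38.] 73.0 med [-114.    5.  426.]
side [45. 28.] [17. 56.] 88.0 med [-14.  92. 684.]
[[ 508. -122.    0.]
 [ 583.  134.    0.]]
```

View pics/topcrop.png

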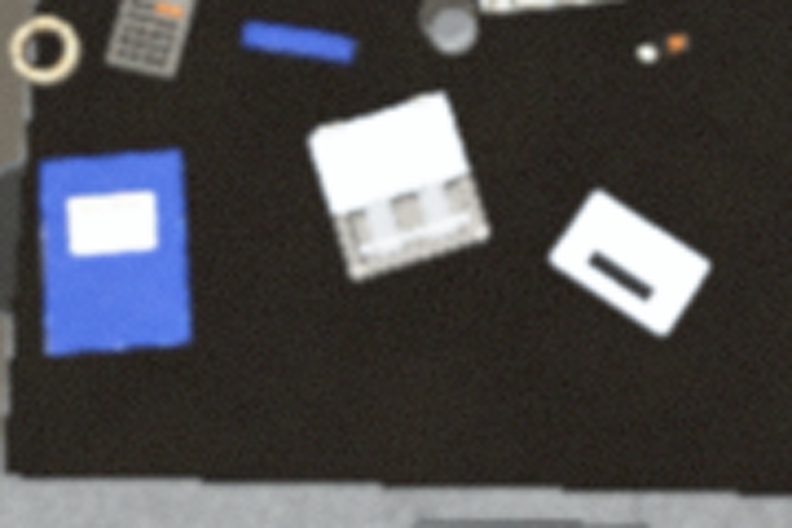

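View pics/sidecrop.png

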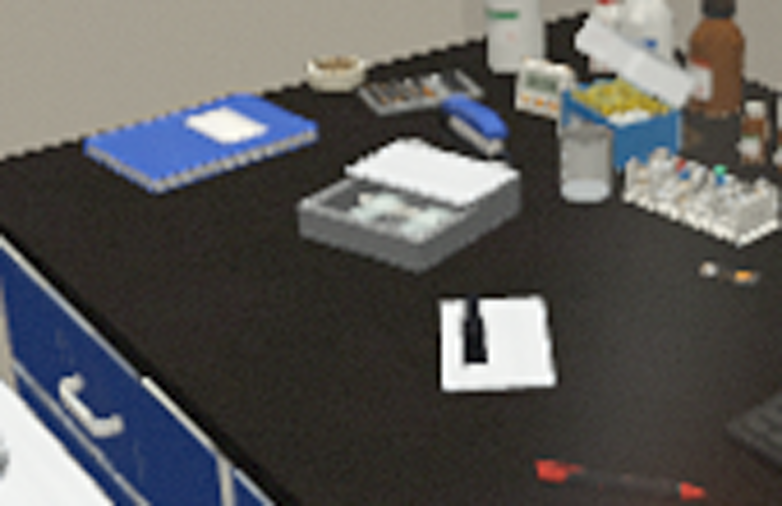

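The crop shows the white plate with a black rib, off-centre towards its lower-left long edge. Plate centre is about (253,209) in the full image and the tray is at (200,191). The orange plate is excluded. Next I fit both poses.

```bash
python3 - <<'E'
from h import *; import pickle
c=pickle.load(open("top0.pkl","rb")); im=c["image"].astype(int)
def fit(m,z):
    ct=max(cv2.findContours(m.astype(np.uint8),cv2.RETR_EXTERNAL,cv2.CHAIN_APPROX_NONE)[0],key=cv2.contourArea)
    P=toplane(c,ct[:,0],z)[:,:2].astype(np.float32); r=cv2.minAreaRect(P); return r,cv2.boxPoints(r).round()
w=(im.min(2)>120)
m=np.zeros(w.shape,bool); m[188:232,230:276]=w[188:232,230:276]; print("cover",fit(m,4))
k=np.zeros_like(m); k[204:222,241:262]=im.max(2)[204:222,241:262]<110
n,l,st,ce=cv2.connectedComponentsWithStats(k.astype(np.uint8)); print(st,ce)
for i in range(1,n):
  if st[i,4]>10: print("rib",toplane(c,ce[i],34).round(1))
m=np.zeros(w.shape,bool); m[168:216,175:225]=im.min(2)[168:216,175:225]>90; print("tray",fit(m,36))
m=np.zeros(w.shape,bool); m[168:216,175:225]=im.min(2)[168:216,175:225]>225; print("rear",fit(m,43))
P=cloud(c); print(P[185,196],P[200,185])
E
```

```text
cover (((506.9112548828125, -120.54039764404297), (154.06886291503906, 97.83407592773438), 57.78617858886719), array([[ 424., -160.],
       [ 507., -212.],
       [ 589.,  -81.],
       [ 507.,  -29.]], dtype=float32))
[[     0      0    512    384 196533]
 [   245    208     12     10     31]
 [   241    215     11      7     44]] [[255.50328952 191.49057919]
 [250.4516129  212.25806452]
 [244.36363636 218.95454545]]
rib [[ 489.3 -109.6   34. ]]
rib [[457.4 -82.1  34. ]]
tray (((581.1400756835938, 129.4456787109375), (172.30796813964844, 160.505859375), 19.161710739135742), array([[473., 177.],
       [526.,  25.],
       [689.,  82.],
       [636., 234.]], dtype=float32))
rear (((587.0548095703125, 130.92782592773438), (143.07904052734375, 145.44778442382812), 19.57973289489746), array([[495., 175.],
       [544.,  38.],
       [679.,  86.],
       [630., 223.]], dtype=float32))
[609.39920942 147.88845325  44.32591268] [542.60940923 203.58429613  -1.73472484]
```

Emit:
servo_tool(deltas=[0,0,-1.7,0.028,-0.05,0,0,0,0,-3.4,0.057,-0.1,0,0,0,0,-5.1,0.085,-0.15,0,0,0,0,-6.8,0.114,-0.2,0,0,0,0,-8.5,0.142,-0.25,0,0,0,0,-10.2,0.17,-0.3,0,0,0,0,-11.9,0.2,-0.35,0,0,0,0,-13.6,0.226,-0.4,-0.01,0,0,0,-15.3,0.254,-0.45,-0.02,0,0,0,-17,0.282,-0.5,-0.03,0])

```text
clock: 1.4
position: [408.7, 33.3, 373.8]
tcp_rot: [-89.9, -0.0, 64.4]
ft_force: [0.3, 1.7, 0.5]
grip_width: 0.997
```

Emit:
servo_tool(deltas=[0,0,-0.4,0.027,-0.048,-0.015,0,0,0,-0.8,0.054,-0.096,-0.03,0,0,0,-1.1,0.081,-0.143,-0.044,0,0,0,-1.1,0.081,-0.143,-0.044,0,0,0,-1.1,0.081,-0.143,-0.044,0])

```text
clock: 2.02
position: [489.5, -109.8, 329.5]
tcp_rot: [-89.9, -0.0, 57.7]
ft_force: [0.1, 0.5, 0.2]
grip_width: 0.998
```

```bash
python3 - <<'E'
from rig import sense,camera
from h import *; import pickle
s=sense(); print(s["position"],s["tcp_rot"],s["ft_force"],s["clock"])
c=camera("wrist"); pickle.dump((c,s),open("w1.pkl","wb")); cv2.imwrite("pics/w1.png",c["image"][...,::-1]); print(c["xyz"])
E
```

```text
[ 489.507088   -109.78113891  329.50564613] [-8.98891200e+01 -1.05265979e-02  5.77491799e+01] [0.1259802  0.48114773 0.15029755] 2.025
[ 449.0978892  -173.57655669  298.39306925]
```

View pics/w1.png

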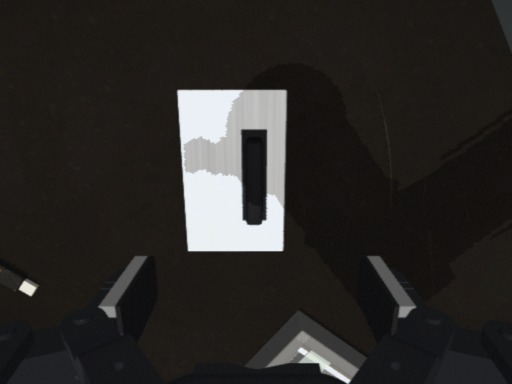

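The wrist view shows the plate between (178,90) and (287,251), with the rib at about (254,178), nearer the right edge. That matches the description. Now I measure it.

```bash
cat >> h.py <<'E'
def cover_fit(c,box,zt,th=100):
    u0,v0,u1,v1=box; im=c["image"].astype(int); m=np.zeros(im.shape[:2],np.uint8); m[v0:v1,u0:u1]=im.min(2)[v0:v1,u0:u1]>th
    ct=max(cv2.findContours(m,cv2.RETR_EXTERNAL,cv2.CHAIN_APPROX_NONE)[0],key=cv2.contourArea)
    P=toplane(c,ct[:,0],zt)[:,:2].astype(np.float32); return cv2.minAreaRect(P),cv2.boxPoints(cv2.minAreaRect(P)).round(1)
E
python3 - <<'E'
from h import *; import pickle
c,s=pickle.load(open("w1.pkl","rb"))
r,b=cover_fit(c,(165,75,300,262),4); print(r,b.tolist())
P=cloud(c); print("heights plate",P[200,200],P[240,230],P[110,270]); 
sub=P[120:235,235:275]; k=(sub[...,2]>25)&(sub[...,2]<42); q=sub[k][:,:2].astype(np.float32); print(k.sum(),np.median(sub[k],0),cv2.minAreaRect(q))
E
```

```text
((505.406005859375, -120.9566650390625), (145.21791076660156, 90.18599700927734), 57.727664947509766) [[428.5, -158.3000030517578], [504.79998779296875, -206.39999389648438], [582.2999877929688, -83.5999984741211], [506.0, -35.5]]
heights plate [ 543.30245495 -118.55611029    3.11486604] [542.24218813 -71.34508179   3.24171339] [ 448.57555802 -152.08124878    4.14245693]
1465 [ 488.8254565  -114.41882857   33.38627034] ((490.1092834472656, -112.08779907226562), (69.36137390136719, 13.693768501281738), 57.05540466308594)
```

Emit:
servo_tool(deltas=[0,0,0,0.0005,-0.001,-0.05,0,0,0,0,0.0007,-0.0015,-0.1,0,0,0,0,0.0007,-0.0017,-0.13,0,0,0,0,0.0007,-0.0017,-0.143,0,0,0,0,0.0007,-0.0017,-0.148,0,0,0,0,0.0007,-0.0017,-0.148,0], grip_force=80)

```text
clock: 2.82
position: [490.7, -110.7, 183.0]
tcp_rot: [-90.0, -0.1, 57.9]
ft_force: [-0.5, 0.0, -0.7]
grip_width: 0.999
```

Emit:
servo_tool(deltas=[0,0,0,0,0,0,255,0,0,0,0,0,0,255,0,0,0,0,0,0,255,0,0,0,0,0,0,255,0,0,0,0,0,0,255,0,0,0,0,0,0,255])

```text
clock: 3.58
position: [490.8, -110.7, 183.4]
tcp_rot: [-90.1, -0.1, 57.9]
ft_force: [-1.9, 0.1, 5.0]
grip_width: 0.143
```

```bash
python3 - <<'E'
from rig import sense,camera
from h import *; import pickle
s=sense(); print(s["position"],s["tcp_rot"],s["ft_force"],s["grip_width"],s["clock"])
c=camera("wrist"); cv2.imwrite("pics/w2.png",c["image"][...,::-1])
E
```

```text
[ 490.7529989  -110.70676338  183.35978551] [-90.05350641  -0.1003752   57.87216283] [-1.9020772   0.07192923  4.96391533] 0.14287151994905523 3.575
```

View pics/w2.png

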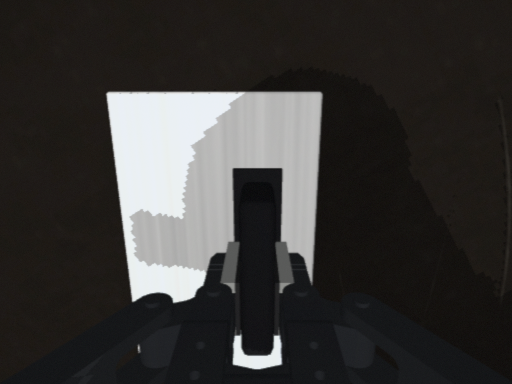

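Grasp is good: opening is 12 mm on the 14 mm rib. Before moving on, I refine the tray pose from the cached unobstructed pictures using the rear plate's edges.

```bash
python3 - <<'E'
from h import *; import pickle
for n,(u0,v0,u1,v1) in (("top",(172,164,226,220)),("side",(200,164,262,202))):
    c=pickle.load(open(n+"0.pkl","rb"))
    im=c["image"][v0:v1,u0:u1]; k=8
    b=cv2.resize(im,None,fx=k,fy=k,interpolation=cv2.INTER_CUBIC).astype(int).min(2)
    for th in (205,225) if n=="top" else (170,195):
        m=(b>th).astype(np.uint8); m=cv2.morphologyEx(m,cv2.MORPH_OPEN,np.ones((25,25)))
        ct=max(cv2.findContours(m,cv2.RETR_EXTERNAL,cv2.CHAIN_APPROX_NONE)[0],key=cv2.contourArea)
        uv=(ct[:,0]+.5)/k-.5+[u0,v0]
        P=toplane(c,uv,43)[:,:2].astype(np.float32)
        r=cv2.minAreaRect(P); print(n,th,r,cv2.boxPoints(r).round(1).tolist())
    cv2.imwrite(f"pics/t_{n}.png",cv2.cvtColor(cv2.resize(im,None,fx=10,fy=10,interpolation=cv2.INTER_CUBIC),cv2.COLOR_RGB2BGR))
E
```

```text
top 205 ((584.6250610351562, 130.15367126464844), (152.00135803222656, 149.91262817382812), 19.069589614868164) [[488.29998779296875, 176.1999969482422], [537.2999877929688, 34.5], [680.9000244140625, 84.0999984741211], [632.0, 225.8000030517578]]
top 225 ((586.9638671875, 131.0435028076172), (144.76019287109375, 147.5018310546875), 19.09000015258789) [[494.3999938964844, 177.10000610351562], [542.7000122070312, 37.70000076293945], [679.5, 85.0], [631.2000122070312, 224.39999389648438]]
side 170 ((608.93310546875, 137.21873474121094), (100.87158966064453, 153.4650115966797), 20.832368850708008) [[534.5, 191.0], [589.0999755859375, 47.599998474121094], [683.4000244140625, 83.4000015258789], [628.7999877929688, 226.89999389648438]]
side 195 ((608.5587158203125, 137.45265197753906), (95.82182312011719, 150.0632781982422), 21.720966339111328) [[536.2999877929688, 189.39999389648438], [591.7999877929688, 50.0], [680.7999877929688, 85.5], [625.2999877929688, 224.89999389648438]]
```

View pics/t_top.png

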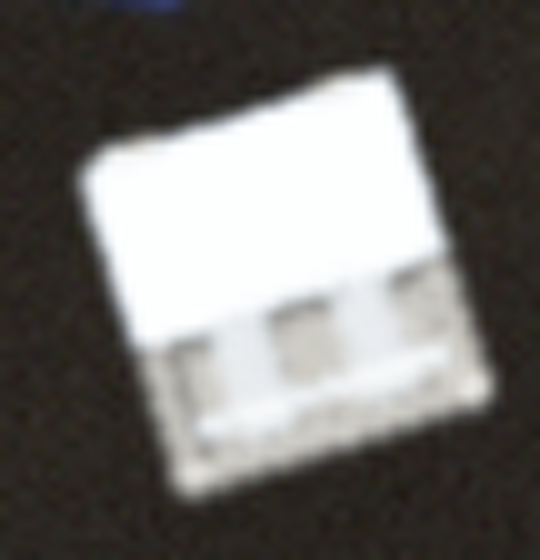

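View pics/t_side.png

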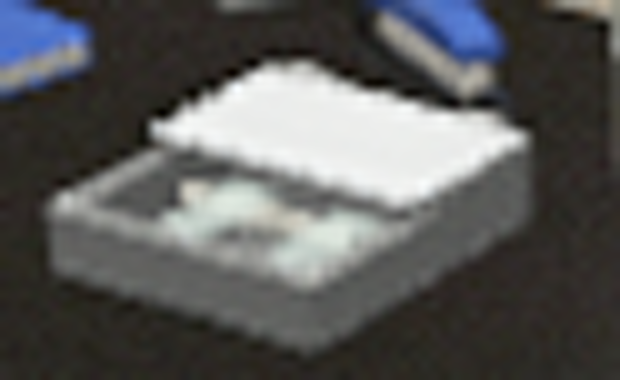

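Emit:
servo_tool(deltas=[0,0,0,0,0,0.02,255,0,0,0,0,0,0.05,255,0,0,0,0,0,0.08,255,0,0,0,0,0,0.08,255])

```text
clock: 4.12
position: [491.4, -110.7, 265.1]
tcp_rot: [-90.3, -0.2, 57.9]
ft_force: [-0.4, 0.4, -1.8]
grip_width: 0.15
```

Emit:
servo_tool(deltas=[0,0,1,-0.001,0.025,0,255,0,0,2.1,-0.002,0.05,0,255,0,0,3.2,-0.003,0.077,0,255,0,0,4.3,-0.005,0.105,0,255,0,0,5.4,-0.006,0.13,0,255,0,0,6.5,-0.007,0.16,0,255,0,0,7.6,-0.008,0.185,0,255,0,0,8.55,-0.009,0.205,-0.01,255,0,0,8.55,-0.009,0.205,-0.02,255,0,0,8.55,-0.009,0.205,-0.02,255])

```text
clock: 5.38
position: [481.7, 93.7, 243.3]
tcp_rot: [-90.0, -0.2, 109.1]
ft_force: [0.9, -0.6, -1.1]
grip_width: 0.15
```

```bash
python3 - <<'E'
from rig import sense,camera
from h import *; import pickle
for n in ("wrist","top","side"):
    c=camera(n); s=sense(); pickle.dump((c,s),open(n+"3.pkl","wb")); cv2.imwrite(f"pics/{n}3.png",c["image"][...,::-1])
    if n=="side": save(c,"pics/side3.png",150,120,310,230,5)
print(s["position"],s["tcp_rot"],s["ft_force"],s["grip_width"],s["clock"])
E
```

```text
[482.47678759  93.70611881 245.03642075] [-90.23872607  -0.22883426 109.09237077] [-0.19646296 -0.31590783 -1.90350289] 0.14516086004273596 5.525
```

View pics/wrist3.png

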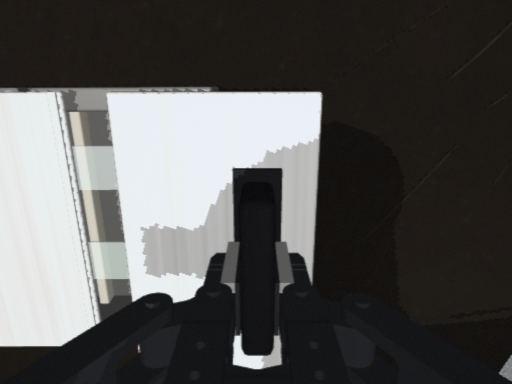

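View pics/side3.png

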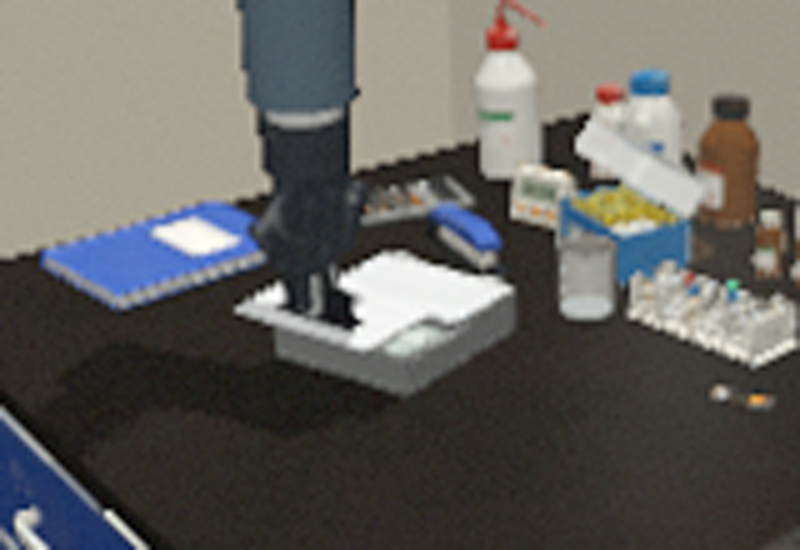

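The wrist view shows the rear plate on the left with its lip edge from (60,93) to (98,320). The held cover's lead edge runs from (107,93) to (130,295), nearly parallel to the lip. Now I measure both.

```bash
cat >> h.py <<'E'
def line_pts(c,rows=None,cols=None,lo=0,hi=512,sign=1,k=None):
    """subpixel strongest step along rows (cols lo..hi) or columns"""
    g=cv2.GaussianBlur(cv2.cvtColor(c["image"],cv2.COLOR_RGB2GRAY).astype(np.float32),(3,3),0); out=[]
    for i in (rows if rows is not None else cols):
        s=g[i,lo:hi] if rows is not None else g[lo:hi,i]
        d=sign*np.gradient(s); j=int(d.argmax())
        if d[j]<12: continue
        if 0<j<len(d)-1:
            den=d[j-1]-2*d[j]+d[j+1]; o=.5*(d[j-1]-d[j+1])/den if den else 0
        else:o=0
        out.append((lo+j+o,i) if rows is not None else (i,lo+j+o))
    return np.array(out)
def wline(c,uv,z):
    P=toplane(c,uv,z)[:,:2].astype(np.float32); vx,vy,x,y=cv2.fitLine(P,cv2.DIST_HUBER,0,.01,.01).ravel()
    r=np.abs((P-[x,y])@[-vy,vx]); return np.array([x,y]),np.array([vx,vy]),np.degrees(np.arctan2(vy,vx)),np.median(r)
E
python3 - <<'E'
from h import *; import pickle
c,s=pickle.load(open("wrist3.pkl","rb")); print(c["xyz"],s["position"])
save(c,"pics/w3crop.png",0,70,160,190,5)
P=cloud(c)
for uv in ((20,150),(20,320),(50,250),(150,120),(150,250),(300,120),(225,140),(80,100),(180,90)): print(uv,P[uv[1],uv[0]].round(1))
g=cv2.cvtColor(c["image"],cv2.COLOR_RGB2GRAY)
print(g[130,50:125].tolist()); print(g[80:105,20].tolist(),g[335:355,20].tolist(),g[80:105,250].tolist())
E
```

```text
[506.55697573  22.48099166 211.89902177] [482.0707833   93.65010982 244.09815879]
(20, 150) [607.4  89.4  42.4]
(20, 320) [594.2 190.2  42.6]
(50, 250) [584.6 139.2  42.9]
(150, 120) [544.8  50.4  62.7]
(150, 250) [530.1 109.5  63.6]
(300, 120) [484.7  29.6  63.7]
(225, 140) [512.1  48.1  62.8]
(80, 100) [588.8  58.2  30.9]
(180, 90) [542.1  37.   31.1]
[237, 237, 237, 232, 234, 236, 237, 236, 237, 235, 223, 165, 141, 176, 224, 229, 215, 171, 126, 99, 95, 114, 173, 200, 205, 206, 206, 207, 207, 207, 198, 178, 138, 115, 111, 109, 110, 110, 107, 100, 95, 94, 94, 95, 93, 94, 94, 94, 95, 95, 95, 95, 95, 95, 94, 95, 95, 100, 100, 105, 132, 205, 233, 238, 238, 238, 238, 238, 238, 238, 238, 238, 238, 238, 238]
[27, 27, 27, 28, 28, 29, 32, 35, 51, 50, 51, 74, 156, 223, 235, 236, 236, 236, 236, 235, 235, 235, 235, 235, 235] [233, 233, 233, 233, 234, 233, 233, 233, 233, 233, 227, 122, 42, 27, 25, 26, 25, 25, 26, 24] [24, 27, 27, 28, 26, 26, 26, 26, 24, 25, 23, 72, 180, 229, 238, 238, 238, 239, 239, 239, 239, 239, 239, 238, 239]
```

View pics/w3crop.png

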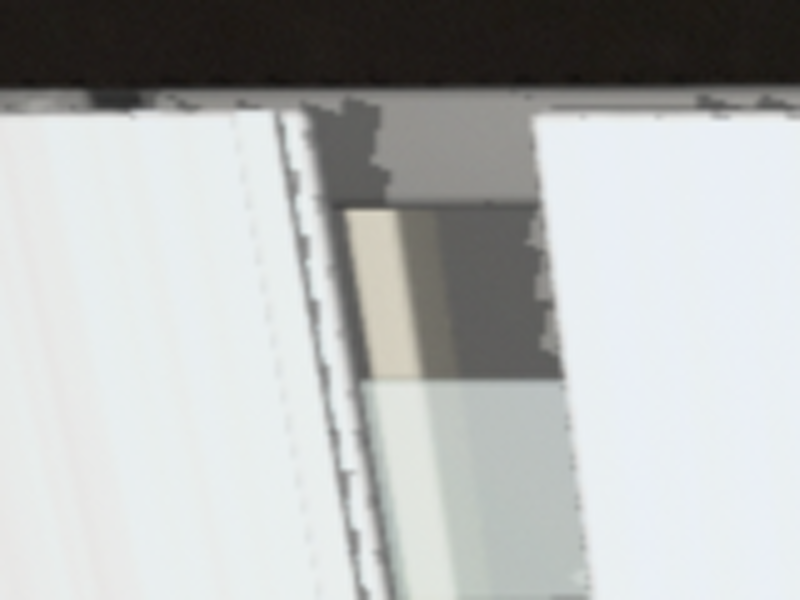

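```bash
cat > meas.py <<'E'
from h import *
def run(c,zc,cols_l=(2,50),lip=None,lead=None):
    a=line_pts(c,cols=range(*cols_l),lo=82,hi=104,sign=1); b=line_pts(c,cols=range(*cols_l),lo=335,hi=358,sign=-1)
    A=wline(c,a,43);B=wline(c,b,43)
    T=wline(c,line_pts(c,cols=range(130,310,3),lo=82,hi=104,sign=1),zc)
    L=wline(c,np.array(lip),43) if lip is not None else None
    E=wline(c,np.array(lead),zc)
    RR=wline(c,line_pts(c,rows=range(100,230,3),lo=300,hi=335,sign=-1),zc)
    return A,B,T,L,E,RR
E
python3 - <<'E'
from meas import *; import pickle
c,s=pickle.load(open("wrist3.pkl","rb")); 
lip=[];lead=[]
for r in range(105,260,4):
    x=60+(r-93)*38/227; q=line_pts(c,rows=[r],lo=int(x-3),hi=int(x+9),sign=1)  # bright side right after dark line
    q2=line_pts(c,rows=[r],lo=int(x-6),hi=int(x+5),sign=-1)
    if len(q2): lip.append(q2[0])
    x=108+(r-93)*22/202; q=line_pts(c,rows=[r],lo=int(x-7),hi=int(x+7),sign=1)
    if len(q): lead.append(q[0])
A,B,T,L,E,RR=run(c,64.,lip=lip,lead=lead)
for n,x in zip("A B T L E RR".split(),(A,B,T,L,E,RR)): print(n,x[0].round(1),"ang",round(float(x[2]),2),"res",round(float(x[3]),2))
ang=np.radians(np.mean([x[2] for x in (A,B)])); 
d=lambda P,Q:(Q[0]-P[0])@np.array([-P[1][1],P[1][0]])
print("rear width",d(A,B),"cover length",d(L,E),d(E,RR), "cover T from A",d(A,T))
E
```

```text
A [607.6  59.9] ang 18.37 res 0.45
B [588.6 207.4] ang 19.29 res 0.01
T [511.3  26.6] ang 19.3 res 0.04
L [578.6  95.5] ang -70.93 res 0.16
E [551.7  81.7] ang -71.02 res 0.08
RR [472.4  39. ] ang -70.91 res 0.03
rear width 145.92522 cover length -29.861496 -88.89579 cover T from A -1.2435684
```

Lip-to-cover yaw agrees to about 0.2°, the lateral error is about 0.3 mm, and the lead edge is 30 mm in front of the lip. Next I lower until it touches the rim, which gives a height reference.

Emit:
servo_tool(deltas=[0,0,0,0,0,-0.01,255,0,0,0,0,0,-0.02,255,0,0,0,0,0,-0.023,255,0,0,0,0,0,-0.024,255,0,0,0,0,0,-0.024,255,0,0,0,0,0,-0.024,255], grip_force=100)

```text
clock: 6.28
position: [482.6, 93.8, 221.3]
tcp_rot: [-90.3, -0.2, 109.1]
ft_force: [-0.3, 0.1, -1.3]
grip_width: 0.143
```

Emit:
servo_tool(deltas=[0,0,0,0,0,-0.001,255,0,0,0,0,0,-0.002,255,0,0,0,0,0,-0.003,255,0,0,0,0,0,-0.003,255])

```text
clock: 6.78
position: [482.6, 93.8, 218.2]
tcp_rot: [-90.3, -0.2, 109.1]
ft_force: [-0.2, -0.6, -1.5]
grip_width: 0.143
```

```bash
python3 - <<'E'
from rig import sense,camera
s=sense(); print(s["position"],s["tcp_rot"],s["ft_force"],s["moment"],s["clock"])
E
```

```text
[482.57225372  93.76771985 218.20604294] [-90.25966954  -0.22676023 109.09809492] [-0.20063699 -0.56443698 -1.49559102] [ 0.00959034  0.01901683 -0.01952133] 6.775
```

Emit:
servo_tool(deltas=[0,0,0,0,0,-0.001,255,0,0,0,0,0,-0.0015,255,0,0,0,0,0,-0.0015,255])

```text
clock: 7.15
position: [482.5, 93.8, 216.6]
tcp_rot: [-90.3, -0.2, 109.1]
ft_force: [-0.2, -0.3, -1.6]
grip_width: 0.139
```

```bash
python3 - <<'E'
from rig import sense,camera
from h import *; import pickle
c=camera("wrist"); pickle.dump(c,open("w4.pkl","wb")); cv2.imwrite("pics/w4.png",c["image"][...,::-1])
d=camera("side"); save(d,"pics/s4.png",180,140,290,215,7)
s=sense(); print(s["position"],s["tcp_rot"],s["ft_force"],s["clock"])
P=cloud(c)
for uv in ((20,150),(20,320),(150,120),(150,250),(300,120),(225,140),(130,110),(305,240)): print(uv,P[uv[1]-2:uv[1]+3,uv[0]-2:uv[0]+3].mean((0,1)).round(1))
E
```

```text
[482.57635525  93.77035127 216.68504705] [-90.25911305  -0.22735866 109.09825602] [ 0.04671912  0.19217912 -2.06439645] 7.25
(20, 150) [593.1  79.3  42.7]
(20, 320) [582.2 164.8  42.5]
(150, 120) [546.2  50.6  36.7]
(150, 250) [531.7 109.8  37.1]
(300, 120) [486.2  29.9  36.7]
(225, 140) [513.6  48.3  36.8]
(130, 110) [555.1  49.4  36.8]
(305, 240) [463.9  80.9  36.8]
```

View pics/w4.png

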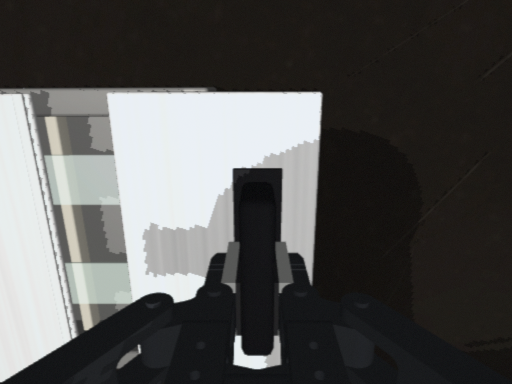

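View pics/s4.png

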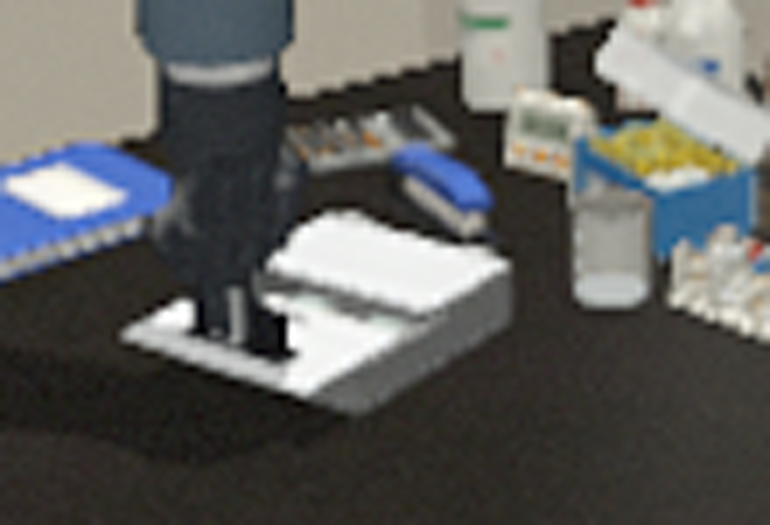

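Plate top reads 36.8 mm, so its underside is about 33 mm. That is level, just clear of the rim and below the 40 mm lip. I slide in at this height.

Emit:
servo_tool(deltas=[0,0,0,0.0047,0.0016,0,255,0,0,0,0.0094,0.0033,0,255,0,0,0,0.0142,0.0049,0,255,0,0,0,0.0189,0.0066,0,255,0,0,0,0.0236,0.0082,0,255,0,0,0,0.0283,0.0098,0,255,0,0,0,0.0321,0.0112,0,255,0,0,0,0.0321,0.0112,0,255])

```text
clock: 8.25
position: [514.9, 105.1, 216.6]
tcp_rot: [-90.3, -0.2, 109.1]
ft_force: [-0.2, 0.1, -0.7]
grip_width: 0.139
```

```bash
python3 - <<'E'
from rig import sense,camera
from h import *; import pickle
c=camera("wrist"); pickle.dump(c,open("w5.pkl","wb")); cv2.imwrite("pics/w5.png",c["image"][...,::-1])
s=sense(); print(s["position"],s["tcp_rot"],s["ft_force"],s["clock"])
P=cloud(c)
for uv in ((20,150),(20,320),(60,200),(85,120),(150,120),(150,250),(300,120),(225,140)): print(uv,P[uv[1]-2:uv[1]+3,uv[0]-2:uv[0]+3].mean((0,1)).round(1))
E
```

```text
[514.71549532 105.00803483 216.62846355] [-90.25394176  -0.23000079 109.09659251] [ 0.95333604  0.74875566 -0.94418742] 8.3
(20, 150) [625.6  90.6  42.5]
(20, 320) [614.7 176.1  42.5]
(60, 200) [606.1 107.2  42.7]
(85, 120) [602.1  69.5  42.6]
(150, 120) [578.5  61.9  37.2]
(150, 250) [564.1 121.3  36.8]
(300, 120) [518.6  41.2  36.6]
(225, 140) [546.   59.6  36.8]
```

View pics/w5.png

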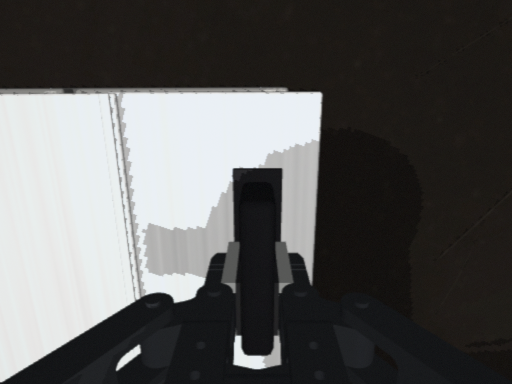

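The lip line now hides the cover's lead edge and the rear plate still reads 42.6 mm, so it has not lifted. I continue towards the stop.

Emit:
servo_tool(deltas=[0,0,0,0.0028,0.001,0,255,0,0,0,0.0057,0.002,0,255,0,0,0,0.0085,0.003,0,255,0,0,0,0.0113,0.0039,0,255,0,0,0,0.0132,0.0046,0,255,0,0,0,0.0142,0.0049,0,255,0,0,0,0.0142,0.0049,0,255])

```text
clock: 9.18
position: [528.9, 109.9, 216.6]
tcp_rot: [-90.2, -0.2, 109.1]
ft_force: [1.1, 0.1, -1.2]
grip_width: 0.138
```

Emit:
servo_tool(deltas=[0,0,0,0.0009,0.0003,0,255,0,0,0,0.0019,0.0007,0,255,0,0,0,0.0019,0.0007,0,255])

```text
clock: 9.55
position: [530.1, 110.2, 216.2]
tcp_rot: [-90.1, -0.2, 109.1]
ft_force: [-4.7, -1.4, 0.2]
grip_width: 0.14
```

Reached the stop: about 5 N pushing back along the tray's axis, within 1 mm of where I predicted. Now I press down.

Emit:
servo_tool(deltas=[0,0,0,0,0,-0.0005,255,0,0,0,0,0,-0.001,255,0,0,0,0,0,-0.0015,255,0,0,0,0,0,-0.0015,255])

```text
clock: 10.05
position: [529.9, 110.2, 215.4]
tcp_rot: [-90.1, -0.2, 109.1]
ft_force: [-5.3, -0.6, 5.2]
grip_width: 0.141
```

```bash
python3 - <<'E'
from rig import sense
s=sense(); print(s["position"],s["tcp_rot"],s["ft_force"],s["moment"],s["clock"])
E
```

```text
[529.94422166 110.23592893 215.43912532] [-90.09520427  -0.20674664 109.11543198] [-5.31503803 -0.64132934  5.17946567] [-0.29183959  2.22689295  0.21154226] 10.05
```

Emit:
servo_tool(deltas=[0,0,0,0,0,-0.0008,255,0,0,0,0,0,-0.0015,255,0,0,0,0,0,-0.002,255,0,0,0,0,0,-0.002,255,0,0,0,0,0,-0.002,255])

```text
clock: 10.68
position: [529.8, 110.2, 215.4]
tcp_rot: [-90.1, -0.2, 109.2]
ft_force: [-9.5, -0.7, 16.1]
grip_width: 0.138
```

```bash
python3 - <<'E'
from rig import sense,camera
from h import *; import pickle
c=camera("wrist"); pickle.dump(c,open("w6.pkl","wb")); cv2.imwrite("pics/w6.png",c["image"][...,::-1])
d=camera("side"); save(d,"pics/s6.png",180,140,290,215,7); d=camera("top"); save(d,"pics/t6.png",110,150,290,270,4.4)
s=sense(); print(s["position"],s["tcp_rot"],s["ft_force"],s["moment"],s["clock"])
P=cloud(c)
for uv in ((20,150),(20,320),(60,200),(85,120),(150,120),(150,200),(170,250),(300,120),(225,140),(305,240)): print(uv,P[uv[1]-2:uv[1]+3,uv[0]-2:uv[0]+3].mean((0,1)).round(1))
a=P[100:230,180:225].reshape(-1,3); b=P[100:150,180:310].reshape(-1,3); q=np.r_[a,b]; q=q[(q[:,2]>30)&(q[:,2]<42)]
co=np.linalg.lstsq(np.c_[q[:,:2]-q[:,:2].mean(0),np.ones(len(q))],q[:,2],rcond=None)[0]; print("plane",co,)
T=wline(c,line_pts(c,cols=range(180,310,3),lo=82,hi=104,sign=1),36);RR=wline(c,line_pts(c,rows=range(100,230,3),lo=300,hi=335,sign=-1),36)
print("cover side",T,"back",RR)
E
```

```text
[529.81180199 110.25204765 215.42979642] [-90.14420972  -0.18150943 109.15823141] [-10.08967552  -1.05322629  14.04892109] [-0.41917684  3.59934082  0.19631672] 10.825
(20, 150) [639.4  95.1  42.6]
(20, 320) [628.3 179.4  42.7]
(60, 200) [617.5 108.6  48.3]
(85, 120) [616.2  74.2  42.6]
(150, 120) [591.3  65.5  43. ]
(150, 200) [582.9  98.   44.5]
(170, 250) [569.7 123.   35.7]
(300, 120) [533.3  46.1  35.7]
(225, 140) [560.7  64.6  35.6]
(305, 240) [510.9  97.1  35.7]
plane [-1.13578217e-03 -6.96518107e-04  3.57162712e+01]
cover side (array([558.587  ,  41.66051], dtype=float32), array([0.9376503 , 0.34758005], dtype=float32), np.float32(20.33937), np.float32(0.8174386)) back (array([518.43665 ,  62.484142], dtype=float32), array([ 0.3301718 , -0.94392085], dtype=float32), np.float32(-70.720795), np.float32(0.14356732))
```

View pics/w6.png

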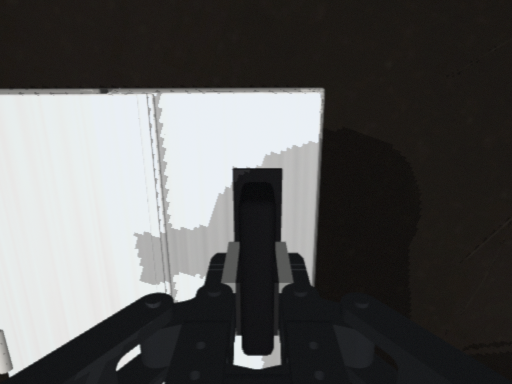

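View pics/s6.png

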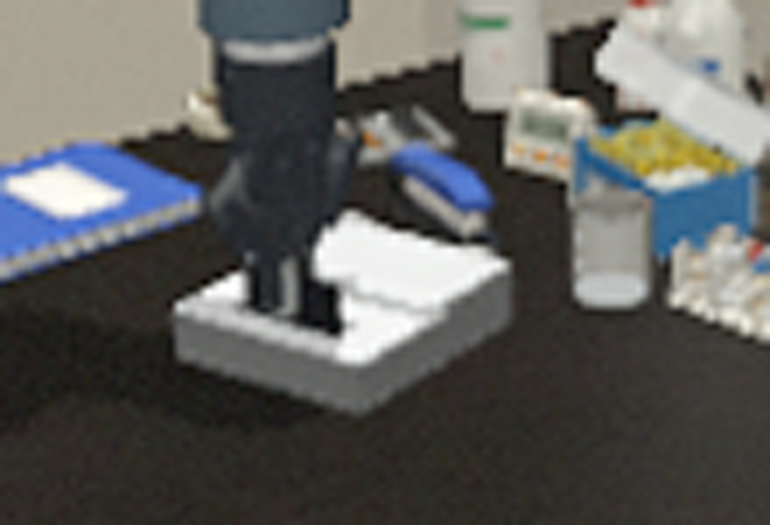

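```bash
python3 - <<'E'
from h import *; import pickle
c=pickle.load(open("w6.pkl","rb")); P=cloud(c)[...,2]
for r in (110,160,200,240,280): print(r,P[r,10:156:10].round(1).tolist())
print(P[198:203,58:63].round(1).tolist())
from rig import sense
s=sense(); print(s["position"],s["ft_force"],s["qvel"].round(2),s["clock"])
E
```

```text
110 [42.7, 42.3, 42.1, 42.2, 42.9, 43.3, 43.1, 42.4, 43.0, 42.3, 42.0, 42.6, 43.3, 45.0, 43.8]
160 [42.4, 42.2, 43.0, 42.9, 42.8, 42.3, 42.0, 42.8, 42.8, 42.1, 42.8, 41.5, 43.3, 42.8, 44.5]
200 [42.1, 42.6, 41.5, 42.9, 42.7, 42.4, 42.0, 41.8, 42.0, 42.2, 42.3, 42.9, 43.3, 43.0, 44.4]
240 [42.5, 43.1, 42.6, 42.2, 42.4, 41.9, 41.9, 41.3, 41.9, 42.9, 42.2, 41.7, 42.9, 41.9, 41.5]
280 [42.8, 42.1, 41.7, 42.7, 41.9, 43.5, 43.9, 43.7, 42.2, 42.2, 42.4, 42.8, 43.2, 42.9, 42.0]
[[41.9, 184.1, 42.1, 41.8, 42.8], [43.2, 42.4, 42.9, 43.0, 42.6], [42.6, 42.3, 42.4, 42.7, 42.5], [42.2, 42.8, 44.1, 43.0, 42.6], [43.9, 42.8, 41.9, 41.8, 43.6]]
[529.81180199 110.25204765 215.42979642] [-10.08967552  -1.05322629  14.04892109] [-0.05  0.   -0.07 -0.07 -0.03 -0.02] 10.825
```

View pics/t6.png

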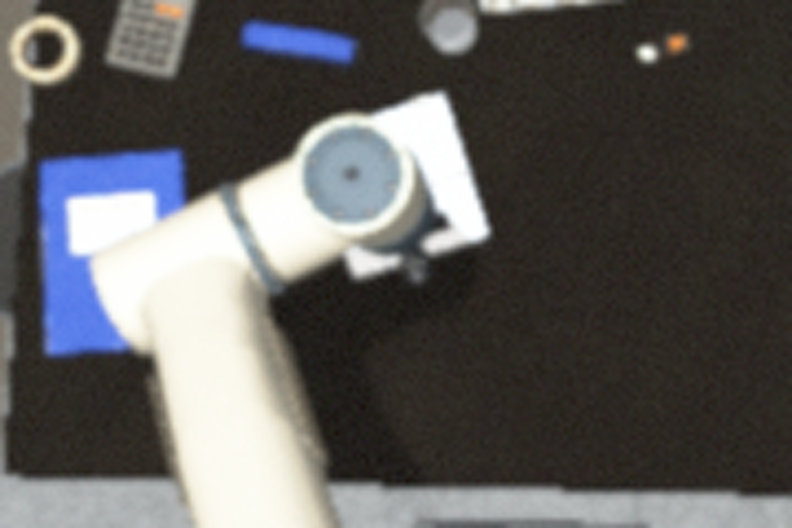

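The 48 mm reading was one bad depth pixel (184 mm); the rear plate reads about 42.5 mm throughout, so it is shut. Next I check that the press holds steady.

```bash
python3 - <<'E'
from rig import sense,camera
for i in range(8):
    camera("wrist"); s=sense(); print(s["clock"],s["position"].round(2),s["ft_force"].round(1),round(s["grip_width"],3))
E
```

```text
10.875 [529.82 110.23 215.43] [-9.1  0.  15.3] 0.139
10.925 [529.82 110.26 215.44] [-9.7 -1.1 15.3] 0.141
10.975 [529.82 110.25 215.41] [-8.7 -1.4 15.4] 0.143
11.025 [529.81 110.28 215.42] [-9.4 -1.3 15.3] 0.141
11.075 [529.82 110.26 215.44] [-9.  -0.7 14.8] 0.141
11.125 [529.82 110.24 215.44] [-9.9 -0.9 14.4] 0.142
11.175 [529.8  110.25 215.42] [-9.5 -0.6 14.7] 0.143
11.225 [529.81 110.27 215.43] [-9.  -1.4 15. ] 0.141
```

Press is steady at about 15 N with no motion, so I hand the job in.

```bash
python3 - <<'E'
from rig import sense,ctrl
print(ctrl.finish_job()); s=sense(); print(s["clock"],s["position"],s["ft_force"])
E
```

```text
the job is handed in; nothing more can be done
None
the job is handed in; nothing more can be done
```

I gripped the front cover by its rib, slid it in under the lip until it met the stop, and pressed it down. I handed the job in at about 11 s, still holding it pressed; no verdict was reported.

**Last checks**
- **Flat on the rim:** the cover's top read 35.7 mm against 36 expected, and it was level to about 0.0013 rad.
- **Home against the stop:** its lead edge came out within about 1 mm of the stop, with about 9 N pushing back along the tray's axis.
- **Sideways and square:** both were measured before the slide. Sideways error was about 0.3 mm, and the cover was square to about 0.2°.
- **Rear cover:** it read about 42.5 mm throughout, so it stayed shut.
- **Press:** the wrist force held at about 15 N down for 0.4 s, with the tool still.
- **Other things on the bench:** I did not touch any of them. The views I looked at after the start show no change, but I did not measure them.

**Checks that disagreed**
- One depth average on the rear cover read 48 mm; it came from a single bad pixel.
- In the final view, the edge fit along the cover's side gave 20.3° instead of about 19.2°. The tray rim lies right beside that edge, and the fit was scattered (0.8 mm residual). The cover's back edge gave 19.3° and agreed with the earlier measurement.
- The top and side cameras placed the tray about 4 mm apart along its length. I used the wrist camera and contact with the stop instead.

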